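# Fill the capsule dispenser and click its cover shut

### The arm

A 6-joint arm with a two-finger parallel gripper is mounted at the origin on the work surface. World frame = base frame: x ahead of the robot, y to its left, z up, the work surface at z = 0. Lengths are in mm, angles in rad, forces in N, time in s.
With the tool pointing down it reaches from about 275 to 750 mm from the base axis. Payload 10.2 kg.
Tool frame: the origin (TCP) lies at the very end of the fingers, on their centre line; the grasp point (between the pads) lies 19 mm behind it; z points along the fingers, y is the line along which they close (so a half turn about z gives the same grasp; the last joint's range is limited). The gripper opens to 85 mm and grips with 20 to 120 N. Pads are 22 mm wide; open, the fingers measure 114 mm over their backs; the gripper's body (76 mm by 85 mm) begins 54 mm behind the grasp point. The pads swing forward as they close: fully open they stand 13 mm farther back than shut.
Start: joints at [-1.446, 0.313, 1.498, -0, 1.331, -0.223], TCP at [178.923, -493.576, 231.294] pointing down, gripper open.
Joint ranges: [-2.94, 2.94], [-0.97, 2.17], [0.19, 2.56], [-1.23, 4.37], [0.02, 3.11], [-2.88, 2.88]. Speed limits (rad/s): [2.39, 2.39, 3.01, 3.14, 3.14, 3.14].

### API

Orientations are given as a unit quaternion [w, x, y, z].
In Python, from rig import ctrl gives the robot as it stands.
- The arm moves only by the shell command python3 -m inch 'ROWS' [OPENING] [FORCE]. ROWS is text: rows parted by semicolons, each of 6 numbers parted by spaces: the shift along the tool's x, y, z in mm, then the turn, a rotation vector about the tool's x, y, z in units of 6 degrees (1.0 is 6 degrees). A call has exactly 10 rows; each row shifts and turns the commanded pose from where the row before left it, along the tool's axes as they then stand; what a row does not reach is not made up. A row lasts 1/12 s, in which the tool goes at most 41.7 mm and 7.16 degrees, less where a joint would pass 70% of its speed; a pose out of reach is approached as far as the arm can. A call with a gripper value outside its range is refused whole. OPENING is the opening, from 0 (shut) to 1 (fully open), set as the call begins (- or left out, the last holds). The fingers move at their own pace and stop on an object; FORCE is the grip in N (left out, the last holds). Time passes only in rows, so rows that do not move let the fingers close, or fill a call up. It gives the time, the measured TCP pose, the force, the opening and the grip force at its end, in the units of the state.
- ctrl.sense(): the state, without advancing time (a new reading comes with each control period).
- ctrl.capture(name): name is "scene" or "side" or "wrist"; returns a dict with "image" (480x640x3 uint8, red, green, blue), "intrinsics" (3x3 intrinsics, pixels), "rvec" (rotation vector, rad) and "tvec" (3), from world to camera coordinates, as OpenCV has them. Camera axes: x right, y down, z forward; pixel columns grow to the right and rows downward; lengths in mm; the calibration is good to about 2 mm. A picture is of the moment at which its call begins. There is no depth.
- ctrl.finish_job(): hands the job in; it is judged then, once.
The state is a dict: "time_s": time; "joints": joint angles; "dq": joint speeds; "tau": joint torques, N m; "eef_pos": TCP position; "ee_rot": TCP orientation; "force": force on the tool from outside, world axes, zero at the start; "wrist_torque": the same for the moment, N m; "grip_width": opening from 0.0 (shut) to 1.0 (fully open); "grip_force": force on a finger pad.
Only numpy, scipy, OpenCV 4.12 (cv2) and the standard library are available. Lean on these libraries where they do the work, as an engineer would, in place of code of your own. Each camera call takes 0.05 s, during which the arm holds its last target. There are 200 camera calls.

### The job

Refill the coffee capsule dispenser: lift the tray by its arched handle, tip all four capsules over its open spout into the hopper, and set the empty tray back down upright on the table. Then slide the hopper's cover over the mouth by its knob until you feel the ball detent click into its notch, and finish while still gripping the knob, holding the cover at the notch without letting go. Leave the other things on the table where they stand.

Things in the scene. Friction and masses are not known exactly. Their poses are not given: they have to be found in the camera images.
- handle (a point): Centre of the tray's handle: an arch across the tray's middle, its black bar 100 mm along tray y, 14 mm thick along tray x, 22 mm high, held at both ends by flat posts at the long sides. The bar's centre is 95 mm above the tray's underside; between 28 and 84 mm above the underside, over the capsules, the space under the bar is free. Axes as the tray's.
- tray: Loose steel tray, 155 mm long (x), 104 mm wide over the handle posts (y), empty 0.2 to 0.33 kg; walls 40 mm high on the long sides and at the +x end. The -x end is the spout: no wall, the floor rises 12 mm at 15 degrees over its last 45 mm. Origin on the underside, straight below the handle bar's centre; x from spout to back, z up.
- spout (a point): Middle of the tray's pouring lip, 80 mm from the tray's middle towards its -x, 15 mm above its underside.
- cap0 (a point): One of four equal loose aluminium coffee capsules, cup-shaped: 36 mm wide at the rim, 22 mm at the other end, 28 mm high, 15 g, standing rim down in the tray at the start; they slide out when the tray is tipped by about 60 degrees. This is its centre, half-way up.
- cap1 (a point): One of four equal loose aluminium coffee capsules, cup-shaped: 36 mm wide at the rim, 22 mm at the other end, 28 mm high, 15 g, standing rim down in the tray at the start; they slide out when the tray is tipped by about 60 degrees. This is its centre, half-way up.
- cap2 (a point): One of four equal loose aluminium coffee capsules, cup-shaped: 36 mm wide at the rim, 22 mm at the other end, 28 mm high, 15 g, standing rim down in the tray at the start; they slide out when the tray is tipped by about 60 degrees. This is its centre, half-way up.
- cap3 (a point): One of four equal loose aluminium coffee capsules, cup-shaped: 36 mm wide at the rim, 22 mm at the other end, 28 mm high, 15 g, standing rim down in the tray at the start; they slide out when the tray is tipped by about 60 degrees. This is its centre, half-way up.
- dispenser: Fixed cream-white capsule dispenser, 200 mm (x) by 350 mm (y), flat top 100 mm above the table; origin at the middle of its underside; y along the slide, from the parked cover to the hopper, z up. The hopper's mouth is at its +y end; the parked cover lies on the flat top at its -y end.
- hopper (a point): Middle of the hopper's open mouth, in the plane of the dispenser's top: a rectangular pit, 120 mm along x by 130 mm along y, 85 mm deep. Axes are the dispenser's.
- cover: Flat aluminium cover, 140 mm (x) by 160 mm (y), 6 mm thick; origin under its middle, 103 mm above the table; axes are the dispenser's. It slides along the dispenser's y on rails: off the mouth at the start, towards +y to shut; friction about 1.2 N, 200 mm travel in all. It can be pushed 15 to 45 mm past the notch; it must then come back.
- knob (a point): Centre of the cover's grip: a black upright bar in the middle of the cover, 50 mm along x, 18 mm thick along y, 44 mm high, its foot on the cover 109 mm and its top 153 mm above the table; this point is 131 mm above the table.
- detent: Small fixed steel block, 22 x 24 x 22 mm, on the dispenser's top beside the hopper mouth, just beyond the cover's -x edge; origin at the middle of its underside, 100 mm above the table; axes are the dispenser's. It carries the spring ball that snaps into the notch of the cover.
- notch (a point): The detent's ball. When it sits in the notch, in the middle of the cover's edge between two small ribs, the knob's middle is level with this point along the dispenser's y. On the way the ball resists from 9 mm short (by up to about 6 N over the friction) to 4 mm short, then pulls the cover in. The notch centres a free cover from within about 2.5 mm and takes about 5 N to leave.
- pitcher: steel milk pitcher with a handle, 84 mm wide, 100 mm high; a bystander, origin on its underside
- pitcher_small: smaller steel milk pitcher with a handle, 70 mm wide, 80 mm high; a bystander, origin on its underside
- cup: white ceramic cup, 76 mm wide, 60 mm high; a bystander, origin on its underside
- tamper: steel coffee tamper, 58 mm foot, 84 mm high; a bystander, origin on its underside
- portafilter: portafilter lying flat: steel basket 70 mm wide, 30 mm high, black handle reaching 190 mm along its -x; a bystander, origin on its underside
- jar: glass jar with a white cap, 70 mm wide, 110 mm high; a bystander, origin on its underside
- sleeve: cardboard capsule box, 50 x 160 x 50 mm; a bystander, origin on its underside

How it is judged:
By the outcome, as a careful person would: the job done as asked, in the order asked, and still so for the second after the job is handed in, while the arm keeps its last pose, push and grip.
It also fails if it takes over 72 s, if anything falls off the work surface, if the arm or the gripper's body presses on something with over 40 N, if the wrist force passes 120 N, or if a joint passes its speed limit or range.

## Working session

There is one attempt and no reset: what is moved stays moved. The work goes in short steps, Python scripts to look and compute and a shell command to move; the robot and the scene stay as the last step left them, time stands still between calls to the robot, and variables do not carry over. Pictures are saved under pics/ and viewed, at most 10 in all, crops included, and the job is handed in when it is done.

```bash
ls; mkdir -p pics; python3 - <<'E'
from rig import ctrl
import cv2
s=ctrl.sense();print(s)
for n in("scene","side"):
    c=ctrl.capture(n);cv2.imwrite(f"pics/{n}0.png",c["image"][:,:,::-1]);print(n,c["intrinsics"],c["rvec"],c["tvec"])
E
```

```text
pics
{'time_s': 0.0, 'joints': array([-1.44639766e+00,  3.13465469e-01,  1.49845266e+00, -8.81179141e-06,
        1.33096797e+00, -2.23417263e-01]), 'dq': array([ 0.00104055,  0.00023225, -0.00034322,  0.00078497,  0.00010619,
       -0.00169897]), 'tau': array([ 2.03071097e-03, -4.12258601e+01, -2.59743369e+01, -7.41678036e-05,
        4.05945611e-03,  1.64091563e-05]), 'eef_pos': array([ 178.88929941, -493.31126445,  230.7212882 ]), 'ee_rot': array([-6.46140908e-04,  9.84915696e-01,  1.73033676e-01,  2.77317801e-05]), 'force': array([-0.37346837,  0.24676544, -0.73765922]), 'wrist_torque': array([-0.0452737 , -0.01511013, -0.02088169]), 'grip_force': 0.0, 'grip_width': 0.9976686884191931}
scene [[470.20118783   0.         329.13246224]
 [  0.         470.20118783 229.44752069]
 [  0.           0.           1.        ]] [ 2.11703035  0.84496963 -0.40313005] [-406.15028718 -174.02842445 1472.76716332]
side [[512.58616085   0.         320.37156119]
 [  0.         512.58616085 236.91773201]
 [  0.           0.           1.        ]] [ 0.98783623 -2.52911985  0.93230503] [ 412.31420519  355.07101066 1116.15462201]
```

View pics/scene0.png

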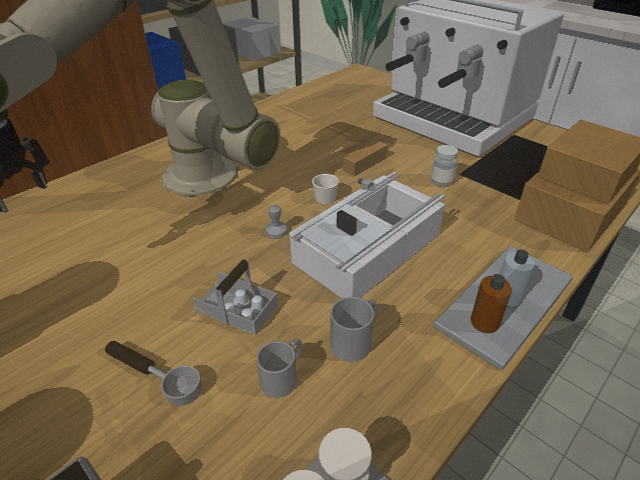

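View pics/side0.png

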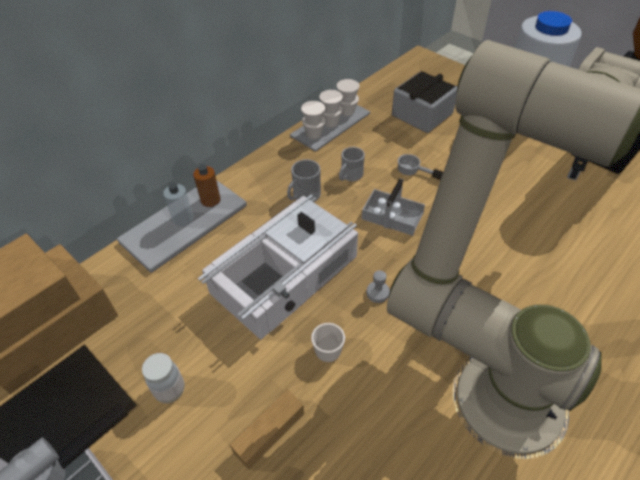

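The scene view shows the tray at about (237,297) with its black handle from (220,288) to (246,264). The dispenser runs from (292,235) to (443,205), the knob is at (346,222) and the detent at about (367,184). Next I enlarge these areas to read pixels.

```bash
cat > h.py <<'E'
import numpy as np, cv2
from rig import ctrl
from scipy.spatial.transform import Rotation as Rn
def cam(n):
    c=ctrl.capture(n);R=cv2.Rodrigues(np.array(c["rvec"]))[0];return c["image"],np.array(c["intrinsics"]),R,np.array(c["tvec"]).ravel()
def ray(C,p):
    _,K,R,t=C;d=R.T@np.linalg.solve(K,[p[0],p[1],1]);return -R.T@t,d/np.linalg.norm(d)
def plane(C,p,z):
    o,d=ray(C,p);return o+d*(z-o[2])/d[2]
def tri(rs):
    A=sum(np.eye(3)-np.outer(d,d) for o,d in rs);b=sum((np.eye(3)-np.outer(d,d))@o for o,d in rs);return np.linalg.solve(A,b)
def proj(C,P):
    _,K,R,t=C;q=K@(R@np.asarray(P,float)+t);return q[:2]/q[2]
def tcp():
    s=ctrl.sense();q=np.array(s["ee_rot"]);return np.array(s["eef_pos"]),Rn.from_quat(q[[1,2,3,0]])
E
python3 - <<'E'
import cv2,numpy as np
a=cv2.imread("pics/scene0.png");b=cv2.imread("pics/side0.png")
cr=lambda im,x,y,w,h:cv2.resize(im[y:y+h,x:x+w],(400,300),interpolation=cv2.INTER_CUBIC)
o=np.vstack([np.hstack([cr(a,285,165,168,126),cr(a,185,250,100,75)]),np.hstack([cr(b,196,190,172,129),cr(b,350,165,100,75)])])
cv2.imwrite("pics/crop1.png",o)
E
```

```text
(no output)
```

View pics/crop1.png

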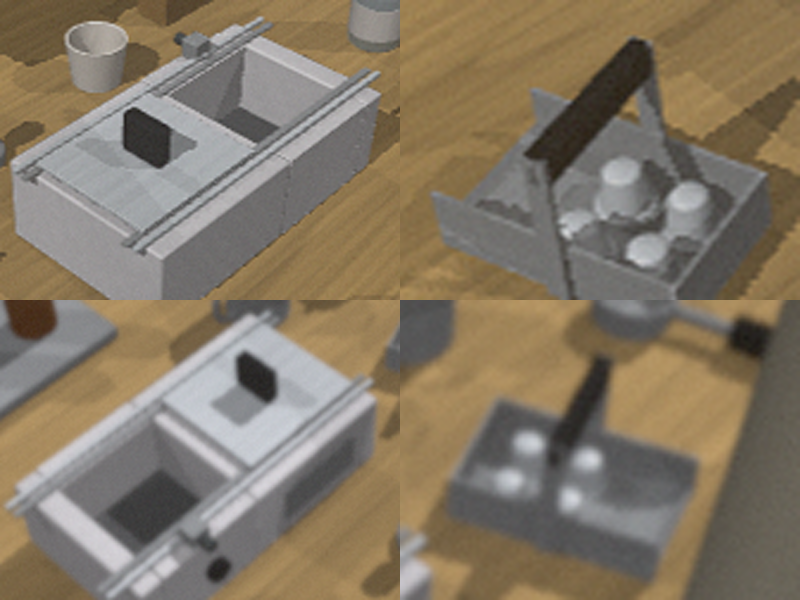

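```bash
cat > m.py <<'E'
from h import *
S=cam("scene");D=cam("side");np.set_printoptions(precision=1,suppress=True)
s1=lambda x,y:(285+x*.42,165+y*.42); s2=lambda x,y:(185+(x-400)*.25,250+y*.25)
d1=lambda x,y:(196+x*.43,190+(y-300)*.43); d2=lambda x,y:(350+(x-400)*.25,165+(y-300)*.25)
for n,p in dict(L=s1(13,165),B=s1(163,258),R=s1(380,95)).items(): print(n,plane(S,p,100))
T=lambda a,b:tri([ray(S,a),ray(D,b)])
print("knob",T(s1(147,137),d1(257,377)),"det",T(s1(195,42),d1(200,535)),"handle",T(s2(590,112),d2(580,410)))
print("bar far",plane(S,s2(643,45),106),"near",plane(S,s2(540,160),106))
print("bar side",plane(D,d2(602,362),106),plane(D,d2(558,450),106))
# tray corners: scene right rim corner, bottom; z=40
for p in [(770,175),(675,288),(435,195),(535,92)]:print("rim",plane(S,s2(*p),40))
for p in [(497,400),(697,465),(655,578),(450,508)]:print("rimD",plane(D,d2(*p),40))
# cleaned mouth corners
for p in [(160,412),(50,492),(130,565)]:print("mouthD",plane(D,d1(*p),100))
E
python3 m.py
```

```text
L [518.7 -86.4 100. ]
B [708.7 -83.3 100. ]
R [712.5 257.8 100. ]
knob [606.5   5.6 129.5] det [515.  185.1 111.2] handle [ 528.7 -263.1   92.9]
bar far [ 521.7 -218.7  106. ] near [ 551.1 -307.2  106. ]
bar side [ 538.3 -300.9  106. ] [ 508.  -212.9  106. ]
rim [ 591.7 -196.5   40. ]
rim [ 615.5 -282.2   40. ]
rim [ 472.6 -329.9   40. ]
rim [ 446.5 -245.6   40. ]
rimD [ 608.5 -278.9   40. ]
rimD [ 462.3 -322.1   40. ]
rimD [ 421.3 -216.4   40. ]
rimD [ 564.7 -173.4   40. ]
mouthD [667.   93.8 100. ]
mouthD [671.3 244.8 100. ]
mouthD [543.3 249.1 100. ]
```

```bash
python3 -m inch '0 0 0 0 1 0; 0 0 0 0 1 0; 0 0 0 0 1 0; 0 0 0 0 1 0; 0 0 0 0 0 0; 0 0 0 0 0 0; 0 0 0 0 0 0; 0 0 0 0 0 0; 0 0 0 0 0 0; 0 0 0 0 0 0' 1; python3 -c "
from rig import ctrl;s=ctrl.sense();print(s['joints'],s['time_s'])"
```

```text
time_s: 1.03
eef_pos: [179.5, -493.4, 231.5]
ee_rot: [-0.036, 0.963, 0.17, 0.204]
force: [0.2, -0.1, -0.3]
grip_width: 1.001
grip_force: 0.0
[-1.63591191  0.35225618  1.50140931  0.38288507  1.47202278 -0.48793582] 1.0333
```

```bash
python3 -m inch '0 0 0 0 -1 0; 0 0 0 0 -1 0; 0 0 0 0 -1 0; 0 0 0 0 -1 0; 40 -10 0 0 0 0; 40 -10 0 0 0 0; 40 -10 0 0 0 0; 40 -10 0 0 0 0; 40 -10 0 0 0 0; 40 -10 0 0 0 0' 
python3 -m inch '40 -10 0 0 0 0; 40 -10 0 0 0 0; 40 -10 0 0 0 0; 40 -10 0 0 0 0; 0 0 0 0 0 -1.15; 0 0 0 0 0 -1.15; 0 0 0 0 0 -1.15; 0 0 0 0 0 -1.15; 0 0 0 0 0 -1.15; 0 0 0 0 0 -1.15' 
python3 -m inch '0 0 0 0 0 -1.1; 0 0 0 0 0 -1.1; 0 0 0 0 0 -1.1; 0 0 0 0 0 -1.1; 0 0 0 0 0 -1.1; 0 0 0 0 0 -1.1; 0 0 0 0 0 -1.1; 0 0 0 0 0 0; 0 0 0 0 0 0; 0 0 0 0 0 0' 
python3 - <<'E'
from h import *
C=cam("wrist");cv2.imwrite("pics/w1.png",C[0][:,:,::-1])
p,R=tcp();print(p,R.as_matrix().round(3),ctrl.sense()["joints"],proj(C,[525,-262,106]))
E
```

```text
time_s: 1.87
eef_pos: [385.8, -353.7, 231.7]
ee_rot: [0.0, 0.985, 0.173, 0.0]
force: [-0.5, -0.6, 0.7]
grip_width: 1.002
grip_force: 0.0
time_s: 2.7
eef_pos: [521.1, -262.8, 231.4]
ee_rot: [0.0, 0.858, 0.513, -0.0]
force: [-0.2, 0.6, 0.9]
grip_width: 0.999
grip_force: 0.0
time_s: 3.53
eef_pos: [521.0, -263.1, 231.4]
ee_rot: [0.0, 0.592, 0.806, -0.0]
force: [0.9, 0.4, 0.7]
grip_width: 0.997
grip_force: 0.0
[ 520.94948327 -263.11853112  231.33966192] [[-0.299  0.954  0.   ]
 [ 0.954  0.299 -0.   ]
 [-0.    -0.    -1.   ]] [-6.68262718e-01  4.43322254e-01  1.31163807e+00 -1.15944748e-04
  1.38652291e+00 -9.71660398e-01] [326.97968625 230.3002505 ]
```

View pics/w1.png

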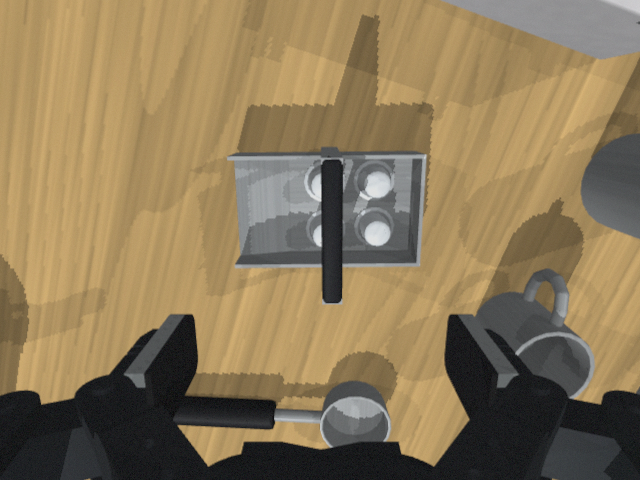

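The wrist view shows the bar upright in the image from (332,160) to (332,302), centred between the fingers. The capsules stand around it, and the spout is to the left.

```bash
python3 - <<'E'
from h import *
C=cam("wrist");im=C[0];m=((im.max(2)<45)).astype(np.uint8);m[310:]=0
n,l,s,c=cv2.connectedComponentsWithStats(m);i=1+np.argmax([s[k,4] if 300<c[k,0]<360 else 0 for k in range(1,n)]);print(s[i],c[i])
p,R=tcp()
x,y,w,h,_=s[i]
for q in [(c[i,0],y+1),(c[i,0],y+h-1),(c[i,0],y+h/2)]:
    P=plane(C,q,106);print(P,R.inv().apply(P-p))
E
```

```text
[ 322  160   21  143 1709] [333.03803394 219.42949093]
[ 515.00347463 -218.24448756  106.        ] [ 44.62417323   7.76603558 125.34681647]
[ 544.44952093 -309.46596889  106.        ] [-51.22883537   8.55904827 125.35995229]
[ 529.00490736 -261.61979917  106.        ] [ -0.95340407   8.14310875 125.35306248]
```

```bash
python3 -m inch '-1 4 10 0 0 0; -1 4 20 0 0 0; 0 0 25 0 0 0; 0 0 25 0 0 0; 0 0 25 0 0 0; 0 0 20 0 0 0; 0 0 15 0 0 0; 0 0 10 0 0 0; 0 0 5 0 0 0; 0 0 0 0 0 0' 1
python3 -m inch '0 0 0 0 0 0; 0 0 0 0 0 0; 0 0 0 0 0 0; 0 0 0 0 0 0; 0 0 0 0 0 0; 0 0 0 0 0 0; 0 0 0 0 0 0; 0 0 0 0 0 0; 0 0 0 0 0 0; 0 0 0 0 0 0' 0 80
```

```text
time_s: 4.47
eef_pos: [528.9, -262.5, 75.3]
ee_rot: [-0.001, 0.591, 0.806, 0.0]
force: [-0.5, -0.0, 0.5]
grip_width: 1.002
grip_force: 0.0
time_s: 5.3
eef_pos: [529.2, -262.8, 76.6]
ee_rot: [0.0, 0.591, 0.807, -0.0]
force: [-2.2, 0.6, 4.5]
grip_width: 0.15
grip_force: 78.5
```

```bash
python3 -m inch '0 0 -5 0 0 0; 0 0 -12 0 0 0; 0 0 -20 0 0 0; 0 0 -27 0 0 0; 0 0 -30 0 0 0; 0 0 -30 0 0 0; 0 0 -30 0 0 0; 0 0 -25 0 0 0; 0 0 -15 0 0 0; 0 0 -6 0 0 0'
python3 - <<'E'
from h import *
C=cam("wrist");cv2.imwrite("pics/w2.png",C[0][:,:,::-1]);print(ctrl.sense()["force"],ctrl.sense()["wrist_torque"])
E
```

```text
time_s: 6.13
eef_pos: [529.4, -262.9, 279.5]
ee_rot: [0.002, 0.591, 0.807, -0.0]
force: [0.1, 0.0, -3.4]
grip_width: 0.151
grip_force: 78.2
[-0.33950594  0.59943808 -2.73142029] [-0.04388301  0.07764811 -0.06286977]
```

View pics/w2.png

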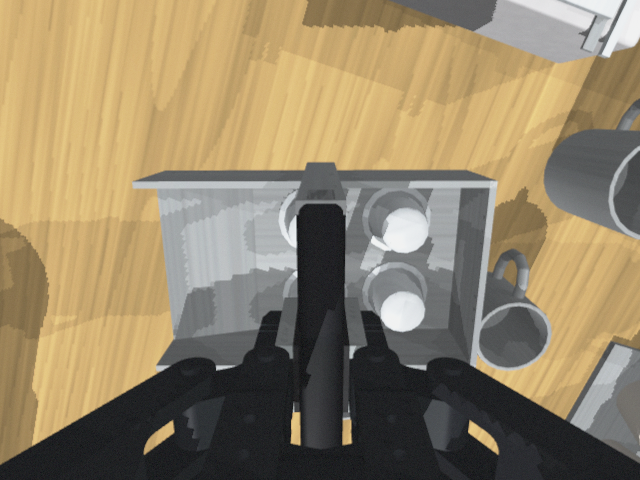

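The tray hangs level in the grip, with all the capsules still standing at about (295,220), (295,285), (400,230) and (400,305). Now I carry it over the hopper.

```bash
python3 -m inch '5 2.5 0 0 0 0; 10 5 0 0 0 0; 15 7.5 0 0 0 0; 20 10 0 0 0 0; 24 12 0 0 0 0; 26 13.5 0 0 0 0; 26 13.5 0 0 0 0; 26 13.5 0 0 0 0; 26 13.5 0 0 0 0; 26 13.5 0 0 0 0'
python3 -m inch '26 13.5 0 0 0 0; 26 13.5 0 0 0 0; 26 13.5 0 0 0 0; 26 13.5 0 0 0 0; 26 13.5 0 0 0 0; 26 13.5 0 0 0 0; 22 11 0 0 0 0; 16 8 0 0 0 0; 10 5 0 0 0 0; 5 2.5 0 0 0 0'
python3 -m inch '0 0 0 0 0 -0.3; 0 0 0 0 0 -0.7; 0 0 0 0 0 -1; 0 0 0 0 0 -1; 0 0 0 0 0 -1; 0 0 0 0 0 -1; 0 0 0 0 0 -1; 0 0 0 0 0 -1; 0 0 0 0 0 -1; 0 0 0 0 0 -1'
python3 -m inch '0 0 0 0 0 -1; 0 0 0 0 0 -1; 0 0 0 0 0 -0.7; 0 0 0 0 0 -0.4; 0 0 0 0 0 0; 0 0 0 0 0 0; 0 0 0 0 0 0; 0 0 0 0 0 0; 0 0 0 0 0 0; 0 0 0 0 0 0'
python3 - <<'E'
from h import *
a,b=cam("side"),cam("wrist");cv2.imwrite("pics/c3.png",np.hstack([cv2.resize(a[0],(400,300)),cv2.resize(b[0],(400,300))])[:,:,::-1]);print(ctrl.sense()["joints"]);p,R=tcp();print(p,R.as_matrix().round(3))
E
```

```text
time_s: 7.02
eef_pos: [566.7, -34.1, 274.9]
ee_rot: [-0.001, 0.591, 0.807, -0.0]
force: [0.6, -0.4, -2.8]
grip_width: 0.147
grip_force: 78.2
time_s: 7.85
eef_pos: [606.2, 196.8, 275.0]
ee_rot: [-0.001, 0.59, 0.807, -0.001]
force: [0.3, 0.2, -3.3]
grip_width: 0.15
grip_force: 78.2
time_s: 8.68
eef_pos: [606.6, 194.3, 275.8]
ee_rot: [-0.001, 0.158, 0.987, -0.0]
force: [-1.8, -0.4, -3.3]
grip_width: 0.153
grip_force: 78.2
time_s: 9.52
eef_pos: [606.9, 194.9, 276.3]
ee_rot: [-0.0, -0.001, 1.0, -0.0]
force: [0.4, 0.1, -3.7]
grip_width: 0.151
grip_force: 78.2
[ 1.27356483e-01  5.50859269e-01  1.03174637e+00  1.51467475e-05
  1.55899695e+00 -1.44544789e+00]
[606.89013083 194.96549063 276.2843793 ] [[-1.    -0.002 -0.   ]
 [-0.002  1.     0.   ]
 [ 0.     0.    -1.   ]]
```

View pics/c3.png

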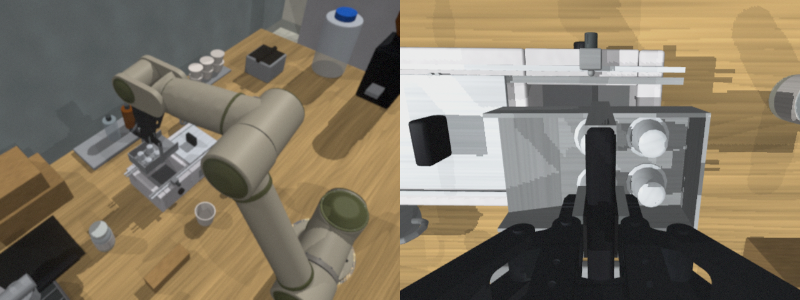

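The left picture shows the arm clear of everything. The wrist view shows the tray level above the mouth with its spout towards the cover, and the detent at about (592,60). Next I check the mouth centre, lower and start tipping.

```bash
python3 - <<'E'
from h import *
C=cam("wrist")
for q,z in [((592-400)*1.6,60*1.6),],[]:pass
E
python3 - <<'E'
from h import *
C=cam("wrist");f=lambda a,b,z:plane(C,((a-400)*1.6,b*1.6),z).round(1)
print("edges",f(420,48,100),f(420,206,100),"mouth",f(527,95,100),f(640,95,100),"det",f(592,52,122),"end",f(663,60,100),"knob",f(432,122,153))
E
python3 -m inch '0 0 3 0 0 0; 0 1 6 0 0 0; 0 1 8 0 0 0; 0 1 8 0 0 0; 0 1 8 0 0 0; 0 0 7 0 0 0; 0 0 4 0 0 0; 0 0 2 0 0 0; 0 0 0 0 0 0; 0 0 0 0 0 0'
python3 -m inch '0 0 0 -0.5 0 0; 0 0 0 -0.8 0 0; 0 0 0 -0.8 0 0; 0 0 0 -0.8 0 0; 0 0 0 -0.8 0 0; 0 0 0 -0.8 0 0; 0 0 0 -0.8 0 0; 0 0 0 -0.7 0 0; 0 0 0 -0.4 0 0; 0 0 0 0 0 0'
python3 -c "
from h import *
p,R=tcp();print(p,R.as_matrix().round(2),ctrl.sense()['joints'])"
```

```text
edges [508.1 -10.3 100. ] [705.9 -48.2 100. ] mouth [559.7 106.3 100. ] [559.4 240.  100. ] det [513.4 184.2 122. ] end [520.1 264.5 100. ] knob [582.8  22.3 153. ]
time_s: 10.55
eef_pos: [607.0, 198.9, 230.6]
ee_rot: [0.0, -0.001, 1.0, 0.0]
force: [-0.4, 1.0, -2.6]
grip_width: 0.147
grip_force: 78.2
time_s: 11.38
eef_pos: [607.1, 197.5, 229.7]
ee_rot: [-0.0, -0.0, 0.944, 0.329]
force: [-0.1, 0.1, -3.8]
grip_width: 0.15
grip_force: 78.4
[607.12465397 197.50669011 229.66271462] [[-1.    0.   -0.  ]
 [-0.    0.78  0.62]
 [ 0.    0.62 -0.78]] [-0.12841914  0.54167789  1.31011077  0.67178953  1.43042272 -1.84537413]Traceback (most recent call last):
  File "<stdin>", line 3, in <module>
ValueError: not enough values to unpack (expected 2, got 1)
```

```bash
python3 -m inch '0 0 0 -0.6 0 0; 0 0 0 -0.9 0 0; -0 -3 -4 -0.7 0 0; 0 -4 -6 -0.7 0 0; 0 -4 -6 -0.7 0 0; 0 -4 -6 -0.7 0 0; 0 -4 -6 -0.7 0 0; 0 -3 -5 -0.6 0 0; 0 -3 -4 -0.5 0 0; 0 0 0 0 0 0'
python3 -m inch '0 0 0 0 0 0; 0 0 0 0 0 0; 0 0 0 0 0 0; 0 0 0 0 0 0; 0 0 0 0 0 0; 0 0 0 0 0 0; 0 0 0 0 0 0; 0 0 0 0 0 0; 0 0 0 0 0 0; 0 0 0 0 0 0'
python3 - <<'E'
from h import *
a,b,s=cam("side"),cam("wrist"),cam("scene");cv2.imwrite("pics/c4.png",np.vstack([np.hstack([cv2.resize(a[0][100:340,120:440],(400,300)),cv2.resize(b[0],(400,300))]),np.hstack([cv2.resize(s[0][100:310,260:540],(400,300)),cv2.resize(s[0],(400,300))])])[:,:,::-1]);s=ctrl.sense();print(s["joints"],s["force"]);p,R=tcp();print(p,R.as_matrix().round(3))
E
```

```text
time_s: 12.22
eef_pos: [607.1, 153.9, 225.9]
ee_rot: [-0.002, 0.0, 0.793, 0.609]
force: [-0.2, -0.1, -3.5]
grip_width: 0.153
grip_force: 78.8
time_s: 13.05
eef_pos: [607.0, 154.7, 227.4]
ee_rot: [-0.001, -0.001, 0.793, 0.609]
force: [-0.5, -0.2, -2.8]
grip_width: 0.149
grip_force: 78.8
[-0.34050312  0.70723535  1.4149148   1.16534745  1.71216818 -2.19674673] [-0.16526051 -0.85327457 -2.99642312]
[606.99446005 154.73216305 227.41007194] [[-1.    -0.001 -0.002]
 [-0.002  0.259  0.966]
 [ 0.     0.966 -0.259]]
```

View pics/c4.png

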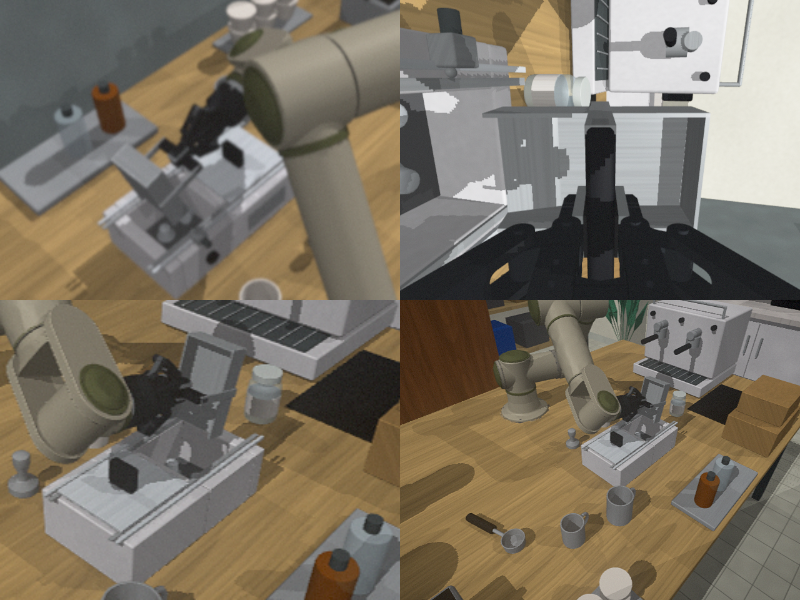

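All four capsules have left the tray: its floor is bare in the wrist view, and they lie in the hopper in the side and scene views. I raise the tray, level it and carry it back.

```bash
python3 -m inch '0 6 -2 0 0 0; 0 12 -3 0 0 0; 0 14 -4 0 0 0; 0 12 -3 0 0 0; 0 6 -2 0 0 0; 0 0 0 0.5 0 0; 0 0 0 1 0 0; 0 0 0 1 0 0; 0 0 0 1 0 0; 0 0 0 1 0 0'
python3 -m inch '0 0 0 1 0 0; 0 0 0 1 0 0; 0 0 0 1 0 0; 0 0 0 1 0 0; 0 0 0 1 0 0; 0 0 0 1 0 0; 0 0 0 1 0 0; 0 0 0 0.6 0 0; 0 0 0 0.4 0 0; 0 0 0 0 0 0'
python3 -m inch '0 0 0 0 0 0.5; 0 0 0 0 0 1; 0 0 0 0 0 1; 0 0 0 0 0 1; 0 0 0 0 0 1; 0 0 0 0 0 1; 0 0 0 0 0 1; 0 0 0 0 0 1; 0 0 0 0 0 1; 0 0 0 0 0 1'
python3 -m inch '0 0 0 0 0 1; 0 0 0 0 0 1; 0 0 0 0 0 0.6; 0 0 0 0 0 0; 0 0 0 0 0 0; 0 0 0 0 0 0; 0 0 0 0 0 0; 0 0 0 0 0 0; 0 0 0 0 0 0; 0 0 0 0 0 0'
python3 -c "
from h import *
p,R=tcp();print(p,R.as_matrix().round(3),ctrl.sense()['joints'],R.inv().apply(np.array([529.2,-262.8,78])-p))"
```

```text
time_s: 14.03
eef_pos: [607.0, 153.7, 280.2]
ee_rot: [0.0, -0.001, 0.915, 0.404]
force: [0.7, 0.2, -3.5]
grip_width: 0.152
grip_force: 78.6
time_s: 14.87
eef_pos: [606.4, 155.9, 279.6]
ee_rot: [-0.0, -0.002, 1.0, -0.0]
force: [-0.2, 0.6, -3.8]
grip_width: 0.149
grip_force: 78.5
time_s: 15.7
eef_pos: [606.8, 153.9, 279.4]
ee_rot: [-0.001, 0.479, 0.878, 0.001]
force: [-1.2, 0.3, -2.8]
grip_width: 0.148
grip_force: 78.5
time_s: 16.53
eef_pos: [607.0, 154.2, 279.3]
ee_rot: [-0.0, 0.591, 0.807, 0.0]
force: [-0.8, 0.1, -2.8]
grip_width: 0.149
grip_force: 78.5
[606.9799668  154.1808574  279.33504249] [[-0.301  0.953 -0.   ]
 [ 0.953  0.301  0.   ]
 [ 0.    -0.    -1.   ]] [ 6.19045521e-02  5.21786061e-01  1.06956246e+00  1.35943572e-04
  1.55032047e+00 -2.44362118e-01] [-374.15706782 -199.87141007  201.28702404]
```

```bash
python3 -m inch '-10 -5.3 0 0 0 0; -20 -10.7 0 0 0 0; -28 -15 0 0 0 0; -32 -17.1 0 0 0 0; -34 -18.2 0 0 0 0; -34 -18.2 0 0 0 0; -34 -18.2 0 0 0 0; -34 -18.2 0 0 0 0; -34 -18.2 0 0 0 0; -34 -18.2 0 0 0 0'
python3 -m inch '-30 -16 0 0 0 0; -24 -13 0 0 0 0; -16 -8.5 0 0 0 0; -10 -5 0 0 0 0; 0 0 10 0 0 0; 0 0 20 0 0 0; 0 0 30 0 0 0; 0 0 35 0 0 0; 0 0 35 0 0 0; 0 0 30 0 0 0'
python3 -m inch '0 0 16 0 0 0; 0 0 9 0 0 0; 0 0 6 0 0 0; 0 0 4 0 0 0; 0 0 3 0 0 0; 0 0 2 0 0 0; 0 0 1 0 0 0; 0 0 1 0 0 0; 0 0 0 0 0 0; 0 0 0 0 0 0'
```

```text
time_s: 17.37
eef_pos: [544.3, -175.9, 279.6]
ee_rot: [0.0, 0.591, 0.807, -0.0]
force: [0.7, -0.5, -2.0]
grip_width: 0.146
grip_force: 78.5
time_s: 18.2
eef_pos: [528.5, -260.8, 116.7]
ee_rot: [-0.001, 0.591, 0.807, 0.0]
force: [0.2, -0.1, -2.4]
grip_width: 0.15
grip_force: 78.4
time_s: 19.03
eef_pos: [529.2, -262.7, 77.6]
ee_rot: [0.0, 0.591, 0.807, -0.0]
force: [0.8, -0.0, -3.2]
grip_width: 0.149
grip_force: 78.4
```

Still hanging at -3.2 N, so I lower a little further, then release.

```bash
python3 -m inch '0 0 0.5 0 0 0; 0 0 0.5 0 0 0; 0 0 0.5 0 0 0; 0 0 0 0 0 0; 0 0 0 0 0 0; 0 0 0 0 0 0; 0 0 0 0 0 0; 0 0 0 0 0 0; 0 0 0 0 0 0; 0 0 0 0 0 0'
python3 -m inch '0 0 0 0 0 0; 0 0 0 0 0 0; 0 0 0 0 0 0; 0 0 0 0 0 0; 0 0 0 0 0 0; 0 0 0 0 0 0; 0 0 0 0 0 0; 0 0 0 0 0 0; 0 0 0 0 0 0; 0 0 0 0 0 0' 1
python3 -m inch '0 0 -10 0 0 0; 0 0 -20 0 0 0; 0 0 -30 0 0 0; 0 0 -40 0 0 0; 0 0 -40 0 0 0; 0 0 -30 0 0 0; 0 0 0 0 0 -0.5; 0 0 0 0 0 -1; 0 0 0 0 0 -1; 0 0 0 0 0 -1'
python3 -m inch '0 0 0 0 0 -1; 0 0 0 0 0 -1; 0 0 0 0 0 -1; 0 0 0 0 0 -1; 0 0 0 0 0 -1; 0 0 0 0 0 -1; 0 0 0 0 0 -1; 0 0 0 0 0 -1; 0 0 0 0 0 -0.6; 0 0 0 0 0 0'
python3 - <<'E'
from h import *
p,R=tcp();print(p,R.as_matrix().round(3),R.inv().apply(np.array([606.5,5.6,240])-p))
E
```

```text
time_s: 19.87
eef_pos: [529.2, -262.8, 76.6]
ee_rot: [0.0, 0.591, 0.807, -0.0]
force: [-3.2, 2.3, 5.4]
grip_width: 0.152
grip_force: 79.7
time_s: 20.7
eef_pos: [529.1, -262.7, 75.8]
ee_rot: [0.0, 0.591, 0.807, 0.0]
force: [-0.1, -0.2, 0.4]
grip_width: 1.002
grip_force: 0.0
time_s: 21.53
eef_pos: [529.0, -262.6, 246.9]
ee_rot: [0.0, 0.432, 0.902, -0.0]
force: [-0.8, -0.3, 0.6]
grip_width: 0.998
grip_force: 0.0
time_s: 22.37
eef_pos: [529.0, -262.6, 246.6]
ee_rot: [0.0, -0.002, 1.0, -0.0]
force: [0.9, 0.5, -0.0]
grip_width: 1.001
grip_force: 0.0
[ 529.04782508 -262.61540668  246.6286935 ] [[-1.    -0.004  0.   ]
 [-0.004  1.    -0.   ]
 [-0.    -0.    -1.   ]] [-78.63195834 267.87373963   6.55424324]
```

```bash
python3 -m inch '-4 14 0 0 0 0; -8 28 0 0 0 0; -10 35 0 0 0 0; -11 38 0 0 0 0; -11 38 0 0 0 0; -11 38 0 0 0 0; -10 35 0 0 0 0; -8 26 0 0 0 0; -5 16 0 0 0 0; 0 0 0 0 0 0'
python3 - <<'E'
from h import *
C=cam("wrist");S=cam("scene");cv2.imwrite("pics/c5.png",np.hstack([cv2.resize(C[0],(400,300)),S[0][130:430,100:500]])[:,:,::-1])
im=C[0];m=((im.max(2)<45)).astype(np.uint8)
n,l,s,c=cv2.connectedComponentsWithStats(m)
p,R=tcp();print(p)
for k in range(1,n):
    if s[k,4]>300:
        x,y,w,h,_=s[k];P=plane(C,c[k],150);print(s[k],c[k],P,R.inv().apply(P-p))
E
```

```text
time_s: 23.2
eef_pos: [606.7, 9.6, 246.1]
ee_rot: [0.0, -0.002, 1.0, 0.0]
force: [0.2, -0.0, -0.1]
grip_width: 1.005
grip_force: 0.0
[606.3467639    6.24236611 246.06033911]
[521  63  41  12 410] [542.37317073  68.46097561] [509.72841425 123.89285559 150.        ] [ 96.37394191 117.87552951  96.02996813]
[ 300  192   30   91 2528] [314.08148734 236.83860759] [602.03743517   4.15533371 150.        ] [ 4.31936768 -2.05771825 96.06052064]
[    0   315   640   165 47304] [319.7133012  429.04255454] [737.18624977   8.02012655 150.        ] [-130.83734815    1.52010624   96.06767327]
```

View pics/c5.png

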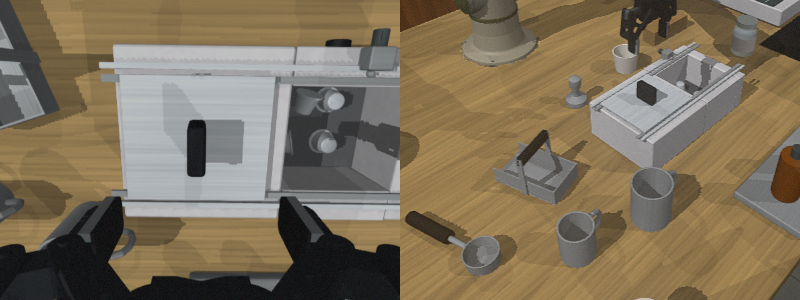

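The knob stands at about (196,148) in the wrist panel, nearly centred under the gripper, and the tray stands upright and empty. I check the capsule count while I descend.

```bash
python3 - <<'E'
from h import *
C=cam("wrist");S=cam("scene");D=cam("side")
r=lambda i:cv2.resize(i,(400,300),interpolation=cv2.INTER_CUBIC)
cv2.imwrite("pics/c6.png",np.vstack([np.hstack([r(C[0][120:330,430:640]),r(S[0][180:240,365:445])]),np.hstack([r(D[0][220:310,200:320]),r(D[0])])])[:,:,::-1])
E
python3 -m inch '1 -1 10 0 0 0; 1 -1 20 0 0 0; 1 0 25 0 0 0; 0 0 25 0 0 0; 0 0 20 0 0 0; 0 0 14 0 0 0; 0 0 8 0 0 0; 0 0 5 0 0 0; 0 0 3 0 0 0; 0 0 0 0 0 0'
python3 -m inch '0 0 0 0 0 0; 0 0 0 0 0 0; 0 0 0 0 0 0; 0 0 0 0 0 0; 0 0 0 0 0 0; 0 0 0 0 0 0; 0 0 0 0 0 0; 0 0 0 0 0 0; 0 0 0 0 0 0; 0 0 0 0 0 0' 0 60
```

```text
time_s: 24.28
eef_pos: [603.5, 3.3, 115.9]
ee_rot: [0.0, -0.001, 1.0, -0.0]
force: [0.8, -1.3, 0.1]
grip_width: 0.998
grip_force: 0.0
time_s: 25.12
eef_pos: [603.6, 3.6, 116.2]
ee_rot: [0.0, -0.001, 1.0, 0.0]
force: [-1.2, 1.2, 5.0]
grip_width: 0.202
grip_force: 59.3
```

View pics/c6.png

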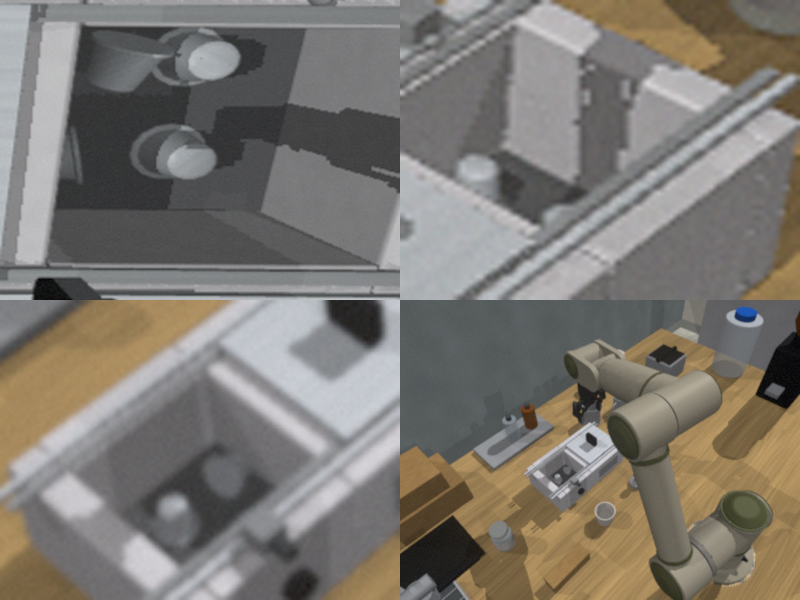

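The crops show all four capsules in the hopper, in the top-left panel at (120,60), (200,60), (180,155) and (65,160). The knob is gripped, so I slide the cover.

```bash
python3 -m inch '0 8 0 0 0 0; 0 16 0 0 0 0; 0 20 0 0 0 0; 0 20 0 0 0 0; 0 20 0 0 0 0; 0 20 0 0 0 0; 0 20 0 0 0 0; 0 18 0 0 0 0; 0 12 0 0 0 0; 0 6 0 0 0 0'
python3 -m inch '0 4 0 0 0 0; 0 2 0 0 0 0; 0 1 0 0 0 0; 0 0 0 0 0 0; 0 0 0 0 0 0; 0 0 0 0 0 0; 0 0 0 0 0 0; 0 0 0 0 0 0; 0 0 0 0 0 0; 0 0 0 0 0 0'
```

```text
time_s: 25.95
eef_pos: [605.1, 164.8, 116.2]
ee_rot: [0.003, -0.001, 1.0, -0.0]
force: [12.0, -0.7, -0.1]
grip_width: 0.202
grip_force: 58.9
time_s: 26.78
eef_pos: [605.2, 170.6, 116.2]
ee_rot: [0.003, -0.001, 1.0, 0.0]
force: [10.6, 0.6, -0.7]
grip_width: 0.203
grip_force: 58.8
```

Rails push the hand about 10 N in +x, so I relieve that and then creep forward.

```bash
Z='0 0 0 0 0 0'; python3 -m inch '-1 0 0 0 0 0; -0.5 0 0 0 0 0; 0 1 0 0 0 0; 0 1 0 0 0 0; 0 0 0 0 0 0; 0 0 0 0 0 0; 0 0 0 0 0 0; 0 0 0 0 0 0; 0 0 0 0 0 0; 0 0 0 0 0 0'
python3 -m inch '0 1 0 0 0 0; 0 1 0 0 0 0; 0 0 0 0 0 0; 0 0 0 0 0 0; 0 0 0 0 0 0; 0 0 0 0 0 0; 0 0 0 0 0 0; 0 0 0 0 0 0; 0 0 0 0 0 0; 0 0 0 0 0 0'
python3 -m inch '0 1 0 0 0 0; 0 1 0 0 0 0; 0 0 0 0 0 0; 0 0 0 0 0 0; 0 0 0 0 0 0; 0 0 0 0 0 0; 0 0 0 0 0 0; 0 0 0 0 0 0; 0 0 0 0 0 0; 0 0 0 0 0 0'
python3 -m inch '0 1 0 0 0 0; 0 1 0 0 0 0; 0 0 0 0 0 0; 0 0 0 0 0 0; 0 0 0 0 0 0; 0 0 0 0 0 0; 0 0 0 0 0 0; 0 0 0 0 0 0; 0 0 0 0 0 0; 0 0 0 0 0 0'
```

```text
time_s: 27.62
eef_pos: [605.2, 172.6, 116.2]
ee_rot: [0.001, -0.001, 1.0, 0.0]
force: [5.3, 0.6, 5.0]
grip_width: 0.203
grip_force: 59.5
time_s: 28.45
eef_pos: [605.2, 174.5, 116.2]
ee_rot: [0.001, -0.001, 1.0, 0.0]
force: [5.4, -0.7, 4.1]
grip_width: 0.202
grip_force: 59.5
time_s: 29.28
eef_pos: [605.2, 175.4, 116.2]
ee_rot: [0.001, -0.001, 1.0, -0.001]
force: [4.8, -6.5, 4.7]
grip_width: 0.204
grip_force: 59.5
time_s: 30.12
eef_pos: [605.3, 177.5, 116.2]
ee_rot: [0.001, -0.001, 1.0, -0.001]
force: [4.6, -5.0, 4.1]
grip_width: 0.202
grip_force: 59.5
```

```bash
python3 -m inch '0 1 0 0 0 0; 0 1 0 0 0 0; 0 0 0 0 0 0; 0 0 0 0 0 0; 0 0 0 0 0 0; 0 0 0 0 0 0; 0 0 0 0 0 0; 0 0 0 0 0 0; 0 0 0 0 0 0; 0 0 0 0 0 0'
python3 -m inch '0 1 0 0 0 0; 0 1 0 0 0 0; 0 0 0 0 0 0; 0 0 0 0 0 0; 0 0 0 0 0 0; 0 0 0 0 0 0; 0 0 0 0 0 0; 0 0 0 0 0 0; 0 0 0 0 0 0; 0 0 0 0 0 0'
python3 -m inch '0 1 0 0 0 0; 0 0 0 0 0 0; 0 0 0 0 0 0; 0 0 0 0 0 0; 0 0 0 0 0 0; 0 0 0 0 0 0; 0 0 0 0 0 0; 0 0 0 0 0 0; 0 0 0 0 0 0; 0 0 0 0 0 0'
python3 -m inch '0 1 0 0 0 0; 0 0 0 0 0 0; 0 0 0 0 0 0; 0 0 0 0 0 0; 0 0 0 0 0 0; 0 0 0 0 0 0; 0 0 0 0 0 0; 0 0 0 0 0 0; 0 0 0 0 0 0; 0 0 0 0 0 0'
```

```text
time_s: 30.95
eef_pos: [605.3, 180.8, 116.2]
ee_rot: [0.001, -0.001, 1.0, 0.0]
force: [6.7, 0.5, 4.0]
grip_width: 0.202
grip_force: 59.6
time_s: 31.78
eef_pos: [605.3, 183.0, 116.2]
ee_rot: [0.001, -0.001, 1.0, 0.0]
force: [6.4, 1.8, 4.1]
grip_width: 0.198
grip_force: 59.6
time_s: 32.62
eef_pos: [605.3, 183.4, 116.2]
ee_rot: [0.001, -0.001, 1.0, -0.0]
force: [5.0, -0.6, 4.2]
grip_width: 0.207
grip_force: 59.6
time_s: 33.45
eef_pos: [605.3, 183.8, 116.2]
ee_rot: [0.001, -0.001, 1.0, -0.001]
force: [5.3, -4.2, 4.8]
grip_width: 0.204
grip_force: 59.6
```

```bash
python3 -m inch '0 -1 0 0 0 0; 0 0 0 0 0 0; 0 0 0 0 0 0; 0 0 0 0 0 0; 0 0 0 0 0 0; 0 0 0 0 0 0; 0 0 0 0 0 0; 0 0 0 0 0 0; 0 0 0 0 0 0; 0 0 0 0 0 0'
python3 - <<'E'
from h import *
for _ in range(4):
    S=cam("scene");s=ctrl.sense();print(s["eef_pos"].round(1),s["force"].round(1))
D=cam("side");r=lambda i:cv2.resize(i,(400,300))
cv2.imwrite("pics/c7.png",np.vstack([np.hstack([r(S[0]),r(S[0][130:280,270:470])]),np.hstack([r(D[0]),r(D[0][170:330,180:394])])])[:,:,::-1])
E
```

```text
time_s: 34.28
eef_pos: [605.3, 183.4, 116.2]
ee_rot: [0.001, -0.001, 1.0, 0.0]
force: [5.9, -1.4, 3.7]
grip_width: 0.204
grip_force: 59.6
[605.3 183.4 116.2] [ 5.7 -1.   2.9]
[605.3 183.4 116.2] [ 6.  -0.   3.2]
[605.3 183.4 116.2] [ 5.7 -0.5  3.2]
[605.3 183.4 116.2] [ 6.4 -0.4  4.4]
```

View pics/c7.png

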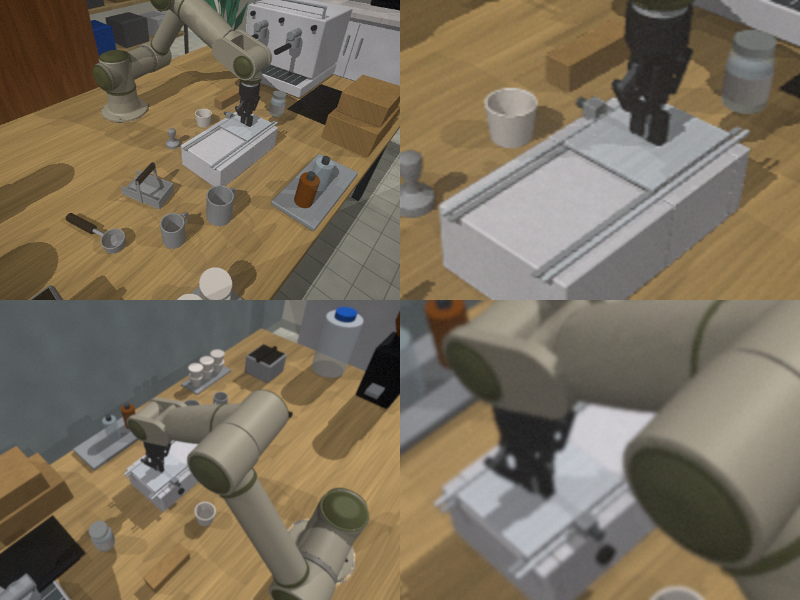

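The cover shuts the mouth with the knob level with the detent (around (590,105) in the zoomed panel). The grip is holding, and the tray and bystanders stand in place.

```bash
python3 -c "
from rig import ctrl;print(ctrl.finish_job())"
```

```text
the job is handed in; nothing more can be done
None
```

Job handed in at about 35 s: all four capsules are in the hopper, the empty tray is back upright on the table, and the cover is clicked into its notch with the knob still gripped.

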